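# Pop open the instrument case and get the gauge block

### The arm

A 7-joint arm with a two-finger parallel gripper is mounted at the origin on a cart in front of the work surface, level with it; the furniture and walls round the work are solid. World frame = base frame: x ahead of the robot, y to its left, z up, the work surface at z = 0. Lengths are in m, angles in rad, forces in N, time in s.
With the tool pointing down it reaches from about 0.35 to 0.775 m from the base axis. Payload 3.1 kg.
Tool frame: the origin (TCP) lies on the centre line of the jaws, within the pads' length; the fingertips stand 22 mm ahead of it and the grasp point (between the pads) lies 3 mm ahead of it; z points along the fingers, y is the line along which they close (so a half turn about z gives the same grasp; the last joint's range is limited). The gripper opens to 85 mm and grips with 20 to 120 N. Pads are 22 mm wide; open, the fingers measure 114 mm over their backs; the gripper's body (76 mm by 85 mm) begins 54 mm behind the grasp point. The pads swing forward as they close: fully open they stand 13 mm farther back than shut.
Start: joints at [-1.163, 0.311, 0.014, 1.512, -0.004, 1.319, -0.027], TCP at [0.239, 0.495, 0.253] pointing down, gripper open.
Joint ranges: [-2.7, 2.7], [-0.3, 1.91], [-1.27, 1.3], [0.12, 2.57], [-1.44, 4.58], [0.2, 2.03], [-3.05, 3.05]. Speed limits (rad/s): [2.79, 2.79, 3.14, 3.14, 3.14, 3.14, 3.14].

### API

Orientations are given as a unit quaternion [w, x, y, z].
In Python, from bench import bot gives the robot as it stands. Calls block until the motion is done:
- bot.movep(position, orientation): joint-space move of the TCP to a pose.
- bot.movel(position, velocity=0.15, ori=None): straight line of the TCP; ori=None keeps the orientation; velocity is the mean speed in m/s.
- bot.move_j(angles): joint-space move.
- bot.gripper_to(opening, squeeze=None): finger opening in m; squeeze is the grip in N (None keeps the last); returns when the fingers have stopped.
- bot.sleep(seconds).
- bot.inverse_kinematics(position, orientation): joint angles nearest the present ones, or None.
- bot.sense(): the state.
- bot.get_image(name): name is "side" or "top"; returns the picture (480x640x3 uint8, blue, green, red); there is no depth.
- bot.camera_params(name): a dict with "fx", "fy", "cx", "cy" (pixels), "cam_to_world" (4x4, takes a point from camera to world coordinates). Camera axes: x right, y up, looking along -z (the intrinsics and any distortion apply to the point x, -y, -z); pixel columns grow to the right and rows downward; lengths in m; the calibration is good to about 2 mm. A picture is of the moment at which its call begins. camera_params takes no time and is no camera call.
A pose or a line that the arm cannot do raises bot.Unreachable and nothing moves.
- bot.hand_in(): hands the job in; it is judged then, once.
Trained networks look in the newest picture that a camera, given by its name, has taken for a name from the list of things; names that differ only in an ending like _2 or _b are one class to them, and where a whole thing is asked for, a point or a joint stands for the part that bears it (a point fixed in the world has none). Each returns a list of dicts, best first, with "conf" (0 to 1); they miss things now and then, are a little off and sometimes report something else, mostly with a low value. They report only what shows in the picture. A call takes as long as a camera call. They do not tell look-alikes from the thing itself.
- bot.search_frame(camera, target): "position" ([x, y, z] in m, in world coordinates, good to about 4 mm: the middle of the surface that is visible of it).
- bot.masks_of(camera, target): "pixels" (480x640 bool, what is visible of it).
- bot.tip_of(camera, target): "position" ([x, y, z] in m, in world coordinates, good to about 4 mm: a listed point, or the origin of a listed thing).
The state is a dict: "time": time; "joints": joint angles; "qvel": joint speeds; "joint_torque": joint torques, N m; "tool_pos": TCP position; "tcp_rot": TCP orientation; "contact_force": force on the tool from outside, world axes, zero at the start; "moment": the same for the moment, N m; "opening": finger opening in m; "grip_force": force on a finger pad.
Only numpy, scipy, OpenCV 4.12 (cv2) and the standard library are available. Lean on these libraries where they do the work, as an engineer would, in place of code of your own. Each camera call takes 0.05 s, during which the arm holds its last target. There are 200 camera calls.

### The job

Press gently down on the front of the closed lid of the blue instrument case until its spring catch lets go, and take your hand away so that the lid pops ajar by itself. Then swing the lid up and over until it rests fully open, take the gauge block out and lay it flat, holes up, well on the green mat. Leave the tape roll, the spray bottle and the carton beside it where they are.

Things in the scene. Friction and masses are not known exactly. Their poses are not given: they have to be found in the camera images.
- case: blue instrument case fixed to the bench, 200 (x) x 160 (y) x 65 mm high, walls 6 mm; origin at the centre of its underside, +x from its front to the hinge at the back, z up. Inside, a soft grey bed has its top at z = 26 mm; a black catch housing with a white spring plunger fills the front corner at -y (x below -42, y below -20, top at z = 46 mm). The other inner space is free
- lid (a joint): angle of the flush grey lid: 0 = closed and caught; positive = open; 1.95 = resting on its stop, leaning back. Pressed against a light spring (5 to 10 N at the front) it sinks to a hard stop at -0.045; the catch lets go on the way, between a third and 0.85 of this (it differs), and stays off. When the hand then goes away, the spring plunger lifts the lid to about 0.22 and holds it there
- lid_front (a point): middle of the upper front (free) edge of the lid, moving with it; level with the 65 mm high rim when closed, 8 mm lower at the press stop. x lies in the lid's plane towards the hinge, z out of its upper face. A black rubber press pad reaches from 10 to 40 mm behind it. With the lid ajar, 30 mm of free gap lie between the rim and the lid's underside here
- lid_hinge (a point): middle of the hinge axis, fixed on the case, 62 mm above the bench, 180 mm from the lid's front edge; its y axis is the hinge axis. The lid is a flap 178 mm long, 144 mm wide, 6 mm thick, 150 g. Lifted beyond ajar it swings freely: let go before upright (1.57) it falls back to ajar, beyond it falls on to its stop; fully open its edge stands 230 mm above the bench
- gauge_block: plain light grey metal gauge block with three dark holes in its top, 25 (x) x 75 (y) x 25 mm high, origin at the centre of its underside; it lies on the bed in the case under the closed lid
- mat: green square mat fixed flat on the bench left or right of the case, 110 x 110 x 3 mm, origin at the centre of its underside
- masking_tape: bystander: beige tape roll lying flat, 91 mm across, 24 mm high, origin at the centre of its underside
- lens_cleaner: bystander: blue spray bottle, 47 mm across, 136 mm tall, origin at the centre of its underside
- parts_carton: bystander: brown carton 60 x 86 x 45 mm, origin at the centre of its underside
There are look-alikes about, which are no part of the job. What is shaped like the mat but orange is not meant.

How it is judged:
By the outcome, as a careful person would: the job done as asked, in the order asked, and still so for the second after the job is handed in, with the robot touching nothing.
It also fails if it takes over 61 s, if anything falls off the work surface, if the arm or the gripper's body presses on something with over 40 N, if the wrist force passes 120 N, or if a joint passes its speed limit or range.

## Working session

There is one attempt and no reset: what is moved stays moved. The work goes in short steps, each a Python script; the robot and the scene stay as the last script left them, time stands still between calls to the robot, and variables do not carry over. Pictures are saved under pics/ and viewed, at most 10 in all, crops included, and the job is handed in when it is done.

```bash
mkdir -p pics; ls; python3 - <<'E'
from bench import bot
import cv2,numpy as np
for c in("top","side"):
    cv2.imwrite(f"pics/{c}0.png",bot.get_image(c))
    p=bot.camera_params(c);print(c,{k:(np.round(v,3).tolist()) for k,v in p.items()})
    for t in("case","lid_front","lid_hinge","mat","masking_tape","lens_cleaner","parts_carton"):
        try:r=bot.tip_of(c,t);print(t,[(np.round(x["position"],3).tolist(),round(x["conf"],2)) for x in r[:4]])
        except Exception as e:print(t,e)
s=bot.sense();print(s["time"],s["tool_pos"],s["tcp_rot"],s["opening"])
E
```

```text
pics
top {'fx': 580.957, 'fy': 580.957, 'cx': 321.81, 'cy': 242.324, 'cam_to_world': [[-0.009, 0.986, -0.165, 0.307], [-1.0, -0.009, 0.002, -0.189], [0.0, 0.165, 0.986, 1.623], [0.0, 0.0, 0.0, 1.0]]}
case [([0.563, 0.062, -0.0], 0.64)]
lid_front [([0.576, 0.155, 0.064], 0.66)]
lid_hinge [([0.473, 0.29, 0.004], 0.6), ([0.544, -0.024, 0.061], 0.57), ([0.631, 0.307, 0.002], 0.35), ([0.576, 0.154, 0.063], 0.31)]
mat [([0.434, -0.316, -0.0], 0.73), ([0.423, -0.153, 0.002], 0.71), ([0.442, -0.489, -0.002], 0.67), ([0.441, -0.684, 0.001], 0.66)]
masking_tape [([0.472, 0.288, 0.004], 0.81)]
lens_cleaner [([0.631, 0.304, -0.003], 0.61)]
parts_carton [([0.659, -0.251, -0.004], 0.95)]
side {'fx': 544.795, 'fy': 544.795, 'cx': 313.153, 'cy': 241.264, 'cam_to_world': [[0.99, -0.087, 0.109, 0.74], [0.14, 0.582, -0.801, -1.65], [0.006, 0.809, 0.588, 1.158], [0.0, 0.0, 0.0, 1.0]]}
case [([0.559, 0.057, -0.002], 0.64)]
lid_front [([0.57, 0.151, 0.065], 0.84)]
lid_hinge [([0.543, -0.026, 0.062], 0.7)]
mat [([0.442, -0.684, 0.002], 0.72), ([0.418, -0.147, 0.003], 0.66), ([0.433, -0.318, 0.002], 0.64), ([0.441, -0.489, 0.0], 0.59)]
masking_tape [([0.474, 0.293, -0.0], 0.79), ([0.573, 0.149, 0.063], 0.29)]
lens_cleaner [([0.631, 0.311, -0.005], 0.8)]
parts_carton [([0.661, -0.247, 0.001], 0.45)]
0.8 [0.23911805 0.49530561 0.25331681] [ 9.16628323e-07  2.22992146e-01  9.74820241e-01 -1.91671861e-06] 0.08532750106982478
```

View pics/top0.png

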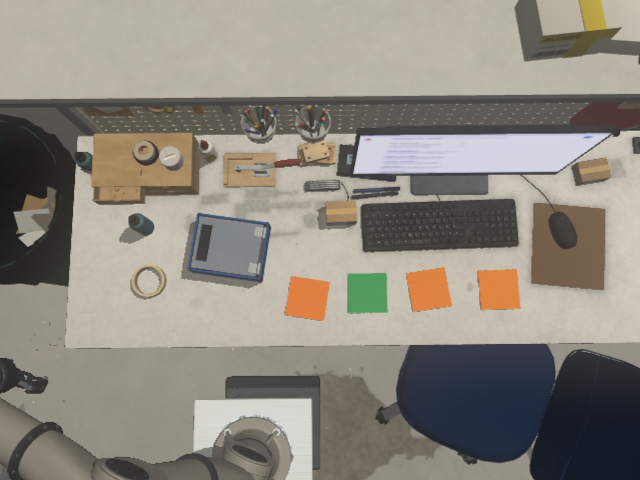

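View pics/side0.png

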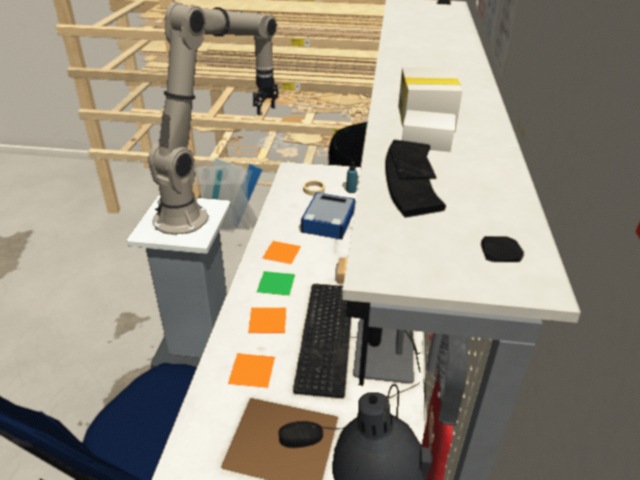

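Top view: the case is at (230,248), with the black press pad on its left edge (204,243), so the front faces +y. The spray bottle is at (141,224), the tape at (148,281) and the carton at (341,212).

Possible mix-ups:
- **Mats:** green at (367,293). Orange ones at (307,298), (429,290) and (499,289) are not meant.
- **Tape:** a second roll on the cupboard at (145,152).
- **Carton:** a second one at (590,170).

I choose the green mat at about (0.434,-0.317). Next is a close crop to check this, plus an IK check of the lid arc.

```bash
cat > h.py <<'E'
from bench import bot
import numpy as np, cv2
from scipy.spatial.transform import Rotation as R
F=np.array([.573,.153]);H=np.array([.5435,-.025])
ex=np.r_[(H-F)/np.linalg.norm(H-F),0]; ey=np.array([-ex[1],ex[0],0]); ez=np.array([0,0,1.])
HG=np.r_[(F+H)/2+.09*ex[:2],.062]
def quat(z,y):
    z=z/np.linalg.norm(z); y=y-z*(y@z); y/=np.linalg.norm(y)
    q=R.from_matrix(np.c_[np.cross(y,z),y,z]).as_quat(); return np.r_[q[3],q[:3]]
def straddle(phi,psi,yaw,s,off,ins,sgn=1):
    """TCP pose: lid edge at angle phi, tool pitch psi below horizontal, yawed; s along edge,
    off = distance of jaw centre line above lid underside, ins = tips past edge"""
    u=-ex*np.cos(phi)+ez*np.sin(phi); n=ex*np.sin(phi)+ez*np.cos(phi)
    r=R.from_rotvec([0,0,yaw]); a=r.apply(ex)*np.cos(psi)-ez*np.sin(psi)
    y=r.apply(ex)*np.sin(psi)+ez*np.cos(psi)
    edge=HG+.18*u-.003*n+s*ey
    return edge+y*off+a*(ins-.022), quat(a,sgn*y)
def st():
    s=bot.sense(); return round(s["time"],2),np.round(s["tool_pos"],4),np.round(s["contact_force"],1),round(s["opening"],4)
E
python3 - <<'E'
from h import *
print(HG,ex,ey)
im=cv2.imread("pics/top0.png")[190:330,120:400];cv2.imwrite("pics/crop0.png",cv2.resize(im,None,fx=2.8,fy=2.8,interpolation=cv2.INTER_CUBIC))
P=[(.22,.25),(.5,.45),(.8,.7),(1.1,1.0),(1.4,1.3),(1.6,1.5),(1.75,1.57)]
for s in(0,-.03,-.05):
  for yaw in(-.3,0,.3,.6,.9):
    for g in(1,-1):
      q=[bot.inverse_kinematics(*straddle(a,b,yaw,s,.012,.025,g)) for a,b in P]
      print(s,yaw,g,[0 if x is None else 1 for x in q], np.round(q[0],2) if q[0] is not None else '', np.round(q[-1],2) if q[-1] is not None else '')
print(bot.sense()["time"])
E
```

```text
[ 0.54353499 -0.0247889   0.062     ] [-0.16350016 -0.98654331  0.        ] [ 0.98654331 -0.16350016  0.        ]
0 -0.3 1 [0, 1, 1, 1, 1, 1, 1]  [-0.7   0.47  1.13  1.6  -0.43  1.35 -1.55]
0 -0.3 -1 [0, 1, 1, 1, 1, 1, 1]  [-0.43  0.34  0.69  1.59 -0.22  1.29  1.4 ]
0 0 1 [1, 1, 1, 1, 1, 1, 1] [-0.93  1.25  0.6   1.01  0.42  1.86 -2.22] [-0.53  0.38  0.84  1.59 -0.29  1.3  -1.39]
0 0 -1 [1, 1, 1, 1, 1, 1, 1] [-0.77  1.19  0.23  1.    0.67  1.96  0.76] [-0.4   0.34  0.65  1.58 -0.21  1.29  1.69]
0 0.3 1 [1, 1, 1, 1, 1, 1, 1] [-1.05  1.11  0.53  1.32  0.61  1.58 -2.29] [-0.49  0.38  0.79  1.58 -0.27  1.3  -1.1 ]
0 0.3 -1 [1, 1, 1, 1, 1, 1, 1] [-0.86  1.05  0.18  1.31  0.84  1.72  0.7 ] [-0.37  0.34  0.61  1.57 -0.2   1.29  1.98]
0 0.6 1 [1, 1, 1, 1, 1, 1, 1] [-1.1   0.97  0.42  1.61  0.88  1.36 -2.44] [-0.5   0.39  0.8   1.57 -0.28  1.31 -0.79]
0 0.6 -1 [1, 1, 1, 1, 1, 1, 1] [-0.95  0.93  0.18  1.6   1.02  1.48  0.62] [-0.34  0.34  0.57  1.56 -0.19  1.29  2.26]
0 0.9 1 [1, 1, 1, 1, 1, 1, 1] [-1.    0.83  0.17  1.88  1.27  1.29 -2.67] [-0.51  0.4   0.82  1.56 -0.3   1.31 -0.49]
0 0.9 -1
[... 1688 characters left out ...]
11  1.06  0.5   1.42  0.59  1.58 -2.36] [-0.57  0.25  0.8   1.71 -0.19  1.26 -1.16]
-0.05 0.3 -1 [1, 1, 1, 1, 1, 1, 1] [-0.91  1.01  0.17  1.41  0.79  1.72  0.63] [-0.45  0.23  0.64  1.71 -0.15  1.25  1.93]
-0.05 0.6 1 [1, 1, 1, 1, 1, 1, 1] [-1.15  0.93  0.37  1.69  0.86  1.4  -2.51] [-0.55  0.26  0.78  1.7  -0.19  1.26 -0.87]
-0.05 0.6 -1 [1, 1, 1, 1, 1, 1, 1] [-1.    0.9   0.16  1.68  0.98  1.51  0.55] [-0.42  0.24  0.61  1.7  -0.14  1.25  2.22]
-0.05 0.9 1 [1, 1, 1, 1, 1, 1, 1] [-1.05  0.8   0.12  1.95  1.23  1.35 -2.73] [-0.57  0.27  0.79  1.69 -0.2   1.26 -0.56]
-0.05 0.9 -1 [1, 1, 1, 1, 1, 1, 1] [-1.09  0.81  0.17  1.95  1.21  1.32  0.42] [-0.38  0.24  0.56  1.69 -0.13  1.25  2.51]
0.8
```

View pics/crop0.png

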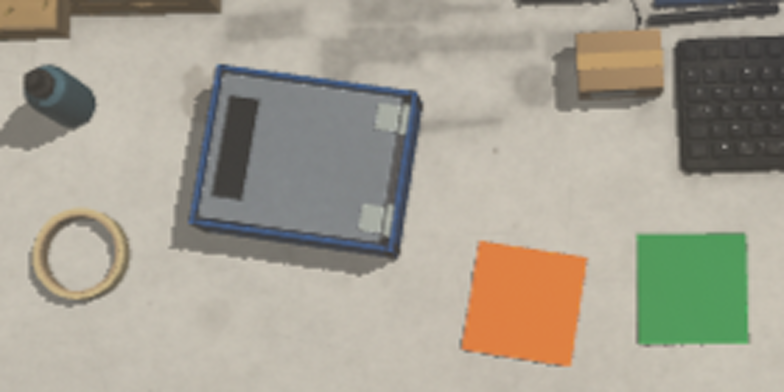

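The crop confirms it: press pad at crop (236,147) on the +y front edge of the blue case, hinges on the right at crop (390,118) and (375,218), green mat at crop (692,288). Now the press.

```bash
python3 - <<'E'
from h import *
p=np.r_[F,0]+.025*ex
q=quat(-ez,ey); q2=quat(-ez,-ey)
j0=np.array(bot.sense()["joints"])
J=[bot.inverse_kinematics(p+[0,0,.24],k) for k in(q,q2)]
i=int(np.argmin([np.abs(j-j0).max() for j in J])); Q=(q,q2)[i]
bot.gripper_to(0,20)
bot.movep(p+[0,0,.24],Q); bot.movel(p+[0,0,.105],.15)
print(i,st())
f0=np.array(bot.sense()["contact_force"])[2]
z=.105; zc=None
while z>.070:
    z-=.001; bot.movel(p+[0,0,z],.03)
    s=bot.sense(); f=s["contact_force"][2]-f0
    if f>2 and zc is None: zc=z; print("contact")
    if zc: print(round(z,4),round(s["tool_pos"][2],4),round(f,1))
    if f>16 or (zc and zc-z>.0085): break
bot.movel(p+[0,0,.19],.25)
bot.sleep(.3)
print(st())
for c in("top","side"):
    im=bot.get_image(c)
    cv2.imwrite(f"pics/{c}1.png",im)
    for t in("lid_front","lid_hinge"):
        print(c,t,[(np.round(x["position"],3).tolist(),round(x["conf"],2)) for x in bot.tip_of(c,t)[:2]])
E
```

```text
0 (4.41, array([0.5698, 0.1286, 0.1061]), array([-0.7, -0. ,  0.1]), -0.0001)
contact
0.086 0.0864 4.1
0.085 0.0854 4.7
0.084 0.0844 5.7
0.083 0.0833 3.5
0.082 0.0822 4.6
0.081 0.0811 5.1
0.08 0.0805 6.4
0.079 0.0804 11.3
0.078 0.0802 15.3
0.077 0.08 20.1
(12.31, array([0.5681, 0.1282, 0.1886]), array([-0.1, -0.4,  0.1]), 0.0003)
top lid_front [([0.574, 0.148, 0.101], 0.71)]
top lid_hinge [([0.434, -0.316, 0.0], 0.73), ([0.545, -0.024, 0.06], 0.56)]
side lid_front [([0.57, 0.148, 0.106], 0.71)]
side lid_hinge [([0.545, -0.025, 0.063], 0.76)]
```

```bash
python3 - <<'E'
from h import *
Y,S,G=.3,-.03,-1
bot.gripper_to(.040,20)
a,q=straddle(.22,.2,Y,S,.012,-.06,G)
bot.movel(np.array(bot.sense()["tool_pos"])+[0,.02,.1],.25)
bot.movep(a+[0,0,.12],q); print(st())
bot.movel(a,.15); print(st())
for ins in(0,.015,.028):
    b,_=straddle(.22,.2,Y,S,.012,ins,G); bot.movel(b,.08); print(st())
for c in("side","top"):
    im=bot.get_image(c); cv2.imwrite(f"pics/{c}2.png",im)
im=cv2.imread("pics/side2.png")[130:280,250:400]; t=cv2.imread("pics/top2.png")[180:330,110:260]
cv2.imwrite("pics/c2.png",cv2.resize(np.hstack([im,t]),None,fx=2.6,fy=2.6,interpolation=cv2.INTER_CUBIC))
E
```

```text
(15.03, array([0.5324, 0.2295, 0.2467]), array([ 0.5, -0.2,  0.7]), 0.0399)
(15.97, array([0.5327, 0.2314, 0.1278]), array([0.4, 0.2, 1.4]), 0.0399)
(16.88, array([0.5404, 0.1738, 0.1145]), array([-0.6, -0.6, -0.1]), 0.04)
(17.21, array([0.542 , 0.1581, 0.1116]), array([-0.7,  0.4, -1.8]), 0.0403)
(17.52, array([0.5437, 0.1455, 0.109 ]), array([-0.5, -0.2, -0.6]), 0.0405)
```

View pics/c2.png

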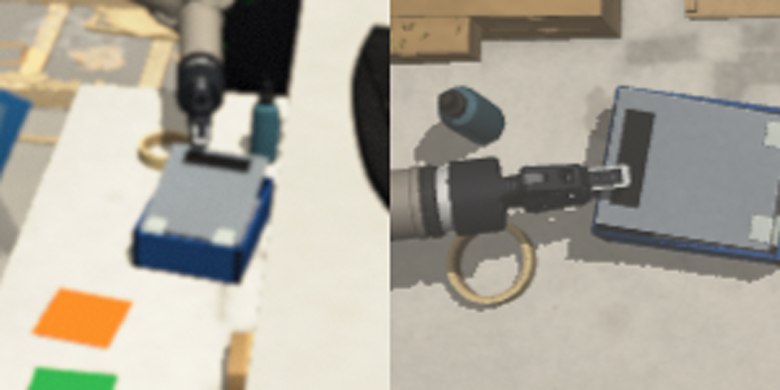

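The side and top crops show the jaws straddling the lid's front edge. The upper finger is over the pad at crop (615,178), and bottle and tape are clear. Next I swing the lid.

```bash
python3 - <<'E'
from h import *
Y,S,G=.3,-.03,-1
for phi in np.linspace(.22,1.82,8)[1:]:
    psi=np.interp(phi,[.22,1.82],[.2,1.6])
    p,q=straddle(phi,psi,Y,S,.013,.028,G)
    bot.movel(p,.10,q); print(round(phi,2),st())
bot.sleep(.3)
p,_=straddle(1.82,1.6,Y,S,.013,-.05,G); bot.movel(p,.12); print(st())
p[2]+=.04; p[:2]-=.16*ex[:2]; bot.movel(p,.3)
print(st())
for c in("top","side"):
    im=bot.get_image(c); cv2.imwrite(f"pics/{c}3.png",im)
    for f,t in((bot.tip_of,"lid_front"),(bot.tip_of,"gauge_block"),(bot.search_frame,"gauge_block")):
        print(c,t,[(np.round(x["position"],3).tolist(),round(x["conf"],2)) for x in f(c,t)[:2]])
im=cv2.imread("pics/side3.png")[130:280,250:400]; t=cv2.imread("pics/top3.png")[180:330,150:300]
cv2.imwrite("pics/c3.png",cv2.resize(np.hstack([im,t]),None,fx=2.6,fy=2.6,interpolation=cv2.INTER_CUBIC))
E
```

```text
0.45 (18.18, array([0.5424, 0.132 , 0.146 ]), array([ 0.8,  0.4, -0.8]), 0.04)
0.68 (18.73, array([0.5395, 0.1097, 0.1781]), array([ 3.7, -0.2, -1.3]), 0.0399)
0.91 (19.27, array([0.5348, 0.0807, 0.205 ]), array([ 3.9, -0.2, -1.6]), 0.0397)
1.13 (19.82, array([0.5301, 0.0453, 0.2254]), array([ 5.4,  0.1, -1. ]), 0.0399)
1.36 (20.38, array([0.5252, 0.0067, 0.2368]), array([ 8.5, -0.1, -0.3]), 0.0403)
1.59 (20.93, array([ 0.52  , -0.0336,  0.2391]), array([ 9.8, -0. ,  1.4]), 0.0401)
1.82 (21.48, array([ 0.5147, -0.0733,  0.2315]), array([11.8, -2.4,  2.2]), 0.0402)
(22.58, array([ 0.5085, -0.0745,  0.3071]), array([ 0.8, -0.3,  0.4]), 0.0401)
(23.28, array([0.5348, 0.0816, 0.3479]), array([ 0.2, -0.6,  0.7]), 0.04)
top lid_front [([0.538, -0.091, 0.225], 0.92)]
top gauge_block [([0.573, 0.074, 0.028], 0.73)]
top gauge_block [([0.568, 0.075, 0.055], 0.86)]
side lid_front [([0.535, -0.094, 0.23], 0.59)]
side gauge_block []
side gauge_block []
```

View pics/c3.png

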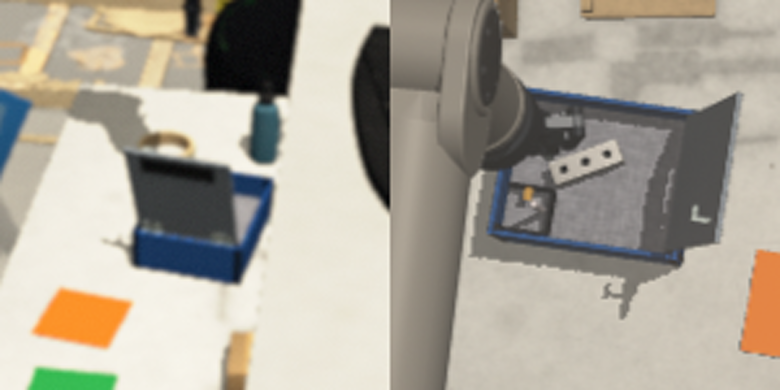

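The lid rests open. The block, with its three holes at crop (585,161), lies in the case, and the hand is partly over it. I'll move the hand aside and measure.

```bash
python3 - <<'E'
from h import *
bot.movep([.45,.26,.33],quat(-ez,-ey)); print(st())
im=bot.get_image("top"); cv2.imwrite("pics/top4.png",im)
P=bot.camera_params("top"); T=np.array(P["cam_to_world"])
def px2w(px,z):
    px=np.atleast_2d(px).astype(float)
    d=np.c_[(px[:,0]-P["cx"])/P["fx"],-(px[:,1]-P["cy"])/P["fy"],-np.ones(len(px))]@T[:3,:3].T
    return T[:3,3]+d*((z-T[2,3])/d[:,2])[:,None]
m=bot.masks_of("top","gauge_block")
for r in m[:2]:
    k=r["pixels"]; v,u=np.nonzero(k); print(r["conf"],k.sum(),u.mean(),v.mean())
k=m[0]["pixels"]; v,u=np.nonzero(k)
w=px2w(np.c_[u,v],.051)[:,:2]
(c,sz,an)=cv2.minAreaRect((w*1000).astype(np.float32)); print("rect",c,sz,an)
print([(np.round(x["position"],4).tolist(),round(x["conf"],2)) for x in bot.tip_of("top","gauge_block")[:2]])
b=im[k]; print(b.mean(0))
g=cv2.cvtColor(im,cv2.COLOR_BGR2GRAY)
cr=cv2.resize(im[205:290,185:285],None,fx=6,fy=6,interpolation=cv2.INTER_CUBIC); cv2.imwrite("pics/c4.png",cr)
E
```

```text
(24.49, array([0.4509, 0.2584, 0.3303]), array([ 0.2, -1.1, -0.4]), 0.0399)
0.71 1149 270.05483028720624 247.10704960835508
0.7 280 225.52142857142857 242.67857142857142
rect (561.8772583007812, -50.19315719604492) (56.98522186279297, 174.26634216308594) 81.81371307373047
[([0.5711, 0.0768, 0.031], 0.8)]
[86.52915579 88.12532637 88.92863359]
```

View pics/c4.png

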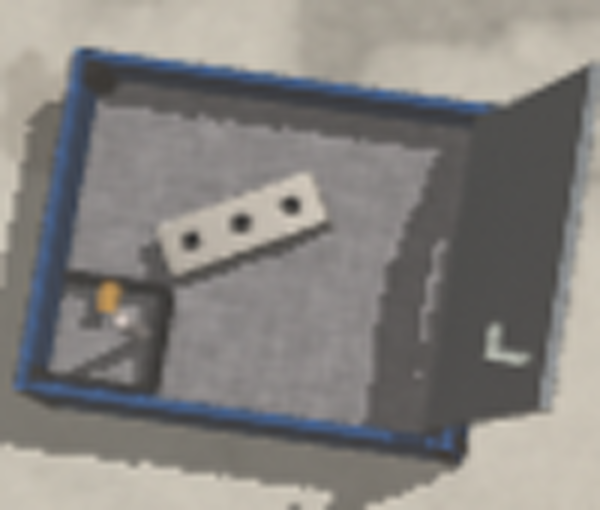

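```bash
python3 - <<'E'
from h import *
P=bot.camera_params("top"); T=np.array(P["cam_to_world"])
px=np.array([[191,240],[240,222],[291,204]])/6+[185,205]-.4
d=np.c_[(px[:,0]-P["cx"])/P["fx"],-(px[:,1]-P["cy"])/P["fy"],-np.ones(3)]@T[:3,:3].T
w=T[:3,3]+d*((.051-T[2,3])/d[:,2])[:,None]; print(np.round(w,4))
c=w.mean(0)[:2]; c=(c*2+[.572,.0755])/3
L=w[2]-w[0]; L/=np.linalg.norm(L); C=np.array([-L[1],L[0],0])
j0=np.array(bot.sense()["joints"]); best=None
for s in(1,-1):
    q=quat(-ez,s*C); J=[bot.inverse_kinematics(x,q) for x in([*c,.33],[*c,.053],[.434,-.317,.33],[.434,-.317,.034])]
    if all(j is not None for j in J):
        m=max(abs(j-j0)[6] for j in map(np.array,J)); print(s,m)
        if best is None or m<best[0]: best=(m,q)
q=best[1]; print("c",c,L)
bot.gripper_to(.048)
bot.movep([*c,.25],q); bot.movel([*c,.09],.2); bot.movel([*c,.053],.06); print(st())
bot.gripper_to(.0,50); s=bot.sense(); print(st(),s["grip_force"])
zg=s["tool_pos"][2]
bot.movel([*c,.33],.15); print(st(),bot.sense()["grip_force"])
np.save("g.npy",np.r_[q,zg])
im=bot.get_image("top"); cv2.imwrite("pics/top5.png",im)
E
```

```text
[[0.5664 0.0971 0.051 ]
 [0.5746 0.0749 0.051 ]
 [0.5827 0.0517 0.051 ]]
1 1.9727967043058523
-1 4.439615859733082
c [0.57371589 0.07485525] [ 0.33720464 -0.94143137  0.        ]
(28.3, array([0.5739, 0.0747, 0.0531]), array([-0.7, -0.3, -0.1]), 0.0476)
(28.62, array([0.574 , 0.0746, 0.0537]), array([ 0.6, -0.9,  2.7]), 0.0242) 51.29843294620514
(30.62, array([0.5734, 0.075 , 0.3292]), array([ 0.3, -0.3, -3.6]), 0.024) 50.49231290817261
```

```bash
python3 - <<'E'
from h import *
g=np.load("g.npy"); q=g[:4]; zt=g[4]-.026+.003; m=[.434,-.317]
bot.movel([*m,.33],.2); print(st())
bot.movel([*m,zt+.02],.2)
f0=bot.sense()["contact_force"][2]; z=zt+.004; bot.movel([*m,z],.05)
while z>zt-.004:
    f=bot.sense()["contact_force"][2]-f0
    if f>3: break
    z-=.001; bot.movel([*m,z],.03)
print(z-zt,f,st())
bot.gripper_to(.05); bot.sleep(.2); bot.movel([*m,.15],.12); bot.movel([.40,-.05,.33],.3); bot.sleep(.3); print(st())
for c in("top","side"):
    im=bot.get_image(c); cv2.imwrite(f"pics/{c}6.png",im)
    for t in("gauge_block","lid_front","masking_tape","lens_cleaner","parts_carton"):
        print(c,t,[(np.round(x["position"],3).tolist(),round(x["conf"],2)) for x in bot.tip_of(c,t)[:2]])
a=cv2.imread("pics/side6.png")[160:310,240:390]; t=cv2.imread("pics/top6.png")[190:340,120:400]
cv2.imwrite("pics/c6.png",cv2.resize(np.hstack([a,t]),None,fx=1.85,fy=1.85,interpolation=cv2.INTER_CUBIC))
E
```

```text
(32.91, array([ 0.4346, -0.3161,  0.3299]), array([-0.7,  0.4, -3.3]), 0.0239)
-0.0010000000000000078 10.34399791206015 (36.17, array([ 0.4341, -0.3171,  0.0306]), array([-2. ,  3.2,  6. ]), 0.0237)
(39.62, array([ 0.3999, -0.0505,  0.3297]), array([-0.3, -0.4,  0.4]), 0.0504)
top gauge_block [([0.432, -0.318, 0.006], 0.81)]
top lid_front [([0.538, -0.093, 0.229], 0.65)]
top masking_tape [([0.472, 0.289, 0.002], 0.89)]
top lens_cleaner [([0.628, 0.305, -0.001], 0.61), ([0.547, -0.025, 0.062], 0.44)]
top parts_carton [([0.662, -0.25, -0.001], 0.78)]
side gauge_block [([0.434, -0.314, 0.003], 0.43)]
side lid_front [([0.533, -0.095, 0.227], 0.8), ([0.473, 0.295, -0.002], 0.2)]
side masking_tape [([0.476, 0.294, -0.002], 0.64)]
side lens_cleaner [([0.628, 0.31, -0.003], 0.66), ([0.534, -0.094, 0.23], 0.62)]
side parts_carton [([0.662, -0.248, 0.0], 0.56)]
```

View pics/c6.png

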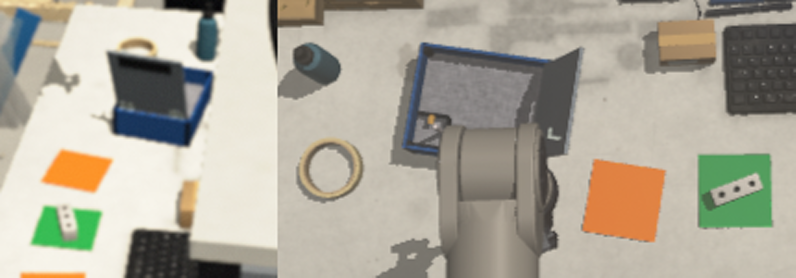

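The block lies flat with its holes up at the centre of the green mat, crop (735,190). The lid is fully open and the tape, bottle and carton have not moved.

```bash
python3 -c "
from bench import bot
print(bot.hand_in())"
```

```text
the job is handed in; nothing more can be done
None
```

The job is handed in at about 40 s of the 61 s allowed: the catch was released by a gentle press, the lid popped ajar and was swung fully open, the gauge block lies flat with its holes up at the centre of the green mat, and the tape roll, spray bottle and carton are where they were.

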